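# Raise a plate on its display easel to match its neighbour

## Task

Put the second plate on show like the one beside it. Its easel is still folded flat: slide the loose plate along the wooden panel, without lifting it off, until it rests centrally against both brass pegs; only then raise the panel with the plate riding on it until it leans back just as steeply as the panel of the neighbouring easel, and leave it standing there on its stiff hinge. Do not disturb the neighbouring easel or the other wares.

Things in the scene. Friction and masses are not known exactly. Their poses are not given: they have to be found in the camera images.
- plate: Loose white ceramic side plate, round, 150 mm across, 18 mm high, foot 92 mm across, 0.15 to 0.3 kg; the rim is about 4 mm thick and rises outward. Origin: centre of its underside; z is its axis, up out of the dish. At the start it lies on the folded easel's flat panel, 16 to 34 mm short of the pegs and up to 15 mm to one side.
- easel: Wooden base of the easel to be used, 225 x 235 mm, 18 mm high, fixed. Origin on the table; +x is the way the display faces (away from the robot, yaw up to 9 degrees), y to its left. The hinge runs along y at x +105 mm, 21 mm up. Thin brass quadrants stand at y +-101 mm, 109 mm high. The other easel stands parallel, 280 mm to its left or right.
- easel_panel (a joint): Hinge of the panel, rad: 0 = folded flat on the base (start), grows as the free edge on the robot's side goes up and over towards the front; stops at 1.4. A stiff friction hinge (about 1.5 N m): the panel stays where it is left. Raising it takes about 7 to 12 N at the rail.
- easel_hinge (a point): Point on the hinge axis, mid-panel. Axes turn with the panel: z is normal to it, out of its upper (display) face; -x runs up the panel from hinge to rail. The wooden panel is 190 mm wide, reaches from 2 to 200 mm from the hinge, and its upper face lies 13 mm along z from the hinge (34 mm above the table when flat).
- easel_rail (a point): Middle of the brass rail at the panel's free edge: round bar along y, 12 mm in diameter, 190 mm long, axis 248 mm from the hinge and 7 mm along z (28 mm above the table when flat, nothing beneath). Wooden arms at y +-83 mm carry it; between them 48 mm from the bar's axis to the panel's edge leave room for a finger on each side. Axes turn with the panel.
- easel_seat (a point): Point on the panel's upper face, 84 mm from the hinge on the middle line: the plate's origin lies here when its rim rests against both pegs. The brass pegs, 10 mm in diameter with 13 mm balls on top, 31 mm tall, stand at x +66 mm and y +-45 mm from this point. Axes turn with the panel (x towards the pegs, z out of its face).
- twin_panel (a joint): Hinge of the neighbouring easel's panel, rad, same meaning: its lean (0.65 to 1.2) is the one to match. Its hinge is the same friction hinge.
- twin_seat (a point): The same seat point on the neighbouring, already raised easel, whose plate is fixed on it; axes turn with its panel, z out of its display face.
- twin_rail (a point): Middle of the neighbouring easel's rail.
- jug: Bystander: stoneware jug, 98 mm in diameter, 155 mm tall. Origin: centre of its underside.
- mist_bottle: Bystander: black bottle, 54 mm in diameter, 133 mm tall. Origin: centre of its underside.
- planter: Bystander: terracotta cup-shaped planter, 90 mm across, 75 mm tall. Origin: centre of its underside.
- trinket_bowl: Bystander: small bowl, 90 mm across, 35 mm tall. Origin: centre of its underside.

How it is judged:
By the outcome, as a careful person would: the job done as asked, in the order asked, and still so for the second after the job is handed in, with the robot touching nothing.
It also fails if it takes over 58 s, if anything falls off the work surface, if the arm or the gripper's body presses on something with over 40 N, if the wrist force passes 120 N, or if a joint passes its speed limit or range.

## Robot

A 6-joint arm with a two-finger parallel gripper is mounted at the origin on the work surface. World frame = base frame: x ahead of the robot, y to its left, z up, the work surface at z = 0. Lengths are in mm, angles in rad, forces in N, time in s.
With the tool pointing down it reaches from about 350 to 950 mm from the base axis. Payload 17.4 kg.
Tool frame: the origin (TCP) lies midway between the tips of the shut fingers; the grasp point (between the pads) lies 19 mm behind it (bot.pinch_z is the distance from the TCP to the grasp point, in mm); z points along the fingers, y is the line along which they close (so a half turn about z gives the same grasp; the last joint's range is limited). The gripper opens to 93 mm and grips with 3 to 60 N. Pads are 15 mm wide; open, the fingers measure 128 mm over their backs; the gripper's body (75 mm by 188 mm) begins 65 mm behind the grasp point.
Start: joints at [-1.308, 0.116, 1.442, -0, 1.584, -0.038], TCP at [199.982, -644.701, 218.646] pointing down, gripper open.
Joint ranges: [-2.83, 2.83], [-0.83, 2.19], [0.07, 2.5], [-1.14, 4.28], [0.01, 3], [-2.97, 2.97]. Speed limits (rad/s): [1.89, 1.89, 2.22, 3.14, 3.14, 3.14].

## Interface

Orientations are given as a rotation vector (axis times angle).
In Python, from bench import bot gives the robot as it stands.
- The arm moves only by the tool creep_tool, called after "Request:" by a JSON object that holds its "op" and its "data", one argument or row to a line. Schema: {"type":"object","properties":{"motion":{"type":"array","items":{"type":"number"},"minItems":6,"maxItems":48},"jaw":{"type":"number"},"grip_n":{"type":"number"},"only":{"type":"string"},"quiet":{"type":"boolean"},"lines":{"type":"string"}},"required":["motion"],"additionalProperties":false}. motion is one flat list of numbers that holds 1 to 8 rows one after another, with no inner brackets; each row has 6 numbers: dx, dy, dz in a scale on which 1.0 is 80 cm, then a rotation vector rx, ry, rz in normalised numbers (1 is pi rad); each row is the pose to reach, as a shift and turn from the pose commanded when the call began, along the tool's axes at that moment; what a row does not reach only later rows make up. A row lasts 1/8 s, in which the tool goes at most 62.5 mm and 0.188 rad, less where a joint would pass 70% of its speed; a pose out of reach is approached as far as the arm can. jaw is the finger opening in mm, set as the call begins (left out keeps the last). The fingers move at their own pace and stop on an object; grip_n is the grip in N (left out, the last holds). Time passes only in rows, so rows that do not move let the fingers close. The tool returns the time, the measured TCP pose, the force, the opening and the grip force at its end. only (a regular expression) keeps the lines of the reply that match it, lines (a string "A,B") keeps lines A to B, and quiet returns only ok. A shift or turn number past 1, either way, is cut back to 1. Input that does not fit is refused with a message, and nothing moves.
- bot.observe(): the state, without advancing time (a new reading comes with each control period).
- bot.camera(name): name is "scene" or "side" or "wrist"; returns a dict with "pixels" (420x560x3 uint8, blue, green, red), "camera_matrix" (3x3 intrinsics, pixels), "pose" (4x4, takes a point from camera to world coordinates); the wrist camera has in their place "T_tool_cam" (4x4, takes a point from camera to tool coordinates, whose origin is the TCP and whose axes are the flange's). Camera axes: x right, y down, z forward; pixel columns grow to the right and rows downward; lengths in mm; the calibration is good to about 2 mm. The wrist camera is an equidistant fisheye: a pixel r from the principal point sees the ray r / f radians off the axis. A picture is of the moment at which its call begins: read the wrist's pose just before it. There is no depth.
- bot.finish_job(): hands the job in; it is judged then, once.
The state is a dict: "clock": time; "joints": joint angles; "dq": joint speeds; "effort": joint torques, N m; "position": TCP position; "tool_rot": TCP orientation; "ft_force": force on the tool from outside, world axes, zero at the start; "ft_torque": the same for the moment, N m; "grip_width": finger opening in mm; "gripper_force": force on a finger pad.
Only numpy, scipy, OpenCV 4.12 (cv2) and the standard library are available. Lean on these libraries where they do the work, as an engineer would, in place of code of your own. Each camera call takes 0.05 s, during which the arm holds its last target. There are 200 camera calls.

## Working session

There is one attempt and no reset: what is moved stays moved. The work goes in short steps, Python scripts to look and compute and a tool call to move; the robot and the scene stay as the last step left them, time stands still between calls to the robot, and variables do not carry over. Pictures are saved under pics/ and viewed, at most 11 in all, crops included, and the job is handed in when it is done.

```bash
ls; mkdir -p pics; python3 - <<'E'
from bench import bot
import cv2, numpy as np
s=bot.observe(); print(s['clock'],s['position'],s['tool_rot'],s['ft_force'])
for n in ("scene","side","wrist"):
    c=bot.camera(n); cv2.imwrite(f"pics/{n}0.png",c["pixels"]); print(n,np.round(c["camera_matrix"],1).tolist(),np.round(c.get("pose",c.get("T_tool_cam")),3).tolist())
a=cv2.imread("pics/scene0.png");b=cv2.imread("pics/side0.png")
E
```

```text
bench.py
pics
0.0 [ 199.90807727 -644.49465563  217.88150461] [-3.10493954e+00 -4.70522844e-01  2.31501587e-04] [0.05172091 0.34120944 0.20075164]
scene [[525.0, 0.0, 287.9], [0.0, 525.0, 210.0], [0.0, 0.0, 1.0]] [[0.108, 0.857, -0.505, 1326.035], [0.994, -0.091, 0.057, -71.907], [0.003, -0.508, -0.861, 1275.527], [0.0, 0.0, 0.0, 1.0]]
side [[396.3, 0.0, 284.3], [0.0, 396.3, 206.7], [0.0, 0.0, 1.0]] [[-0.911, -0.266, 0.315, 190.418], [-0.412, 0.557, -0.721, 877.91], [0.016, -0.786, -0.617, 836.645], [0.0, 0.0, 0.0, 1.0]]
wrist [[325.2, 0.0, 280.7], [0.0, 325.2, 211.8], [0.0, 0.0, 1.0]] [[-0.001, -0.955, -0.298, 83.589], [1.0, -0.001, -0.001, 0.252], [0.001, -0.298, 0.955, -166.876], [0.0, 0.0, 0.0, 1.0]]
```

View pics/scene0.png

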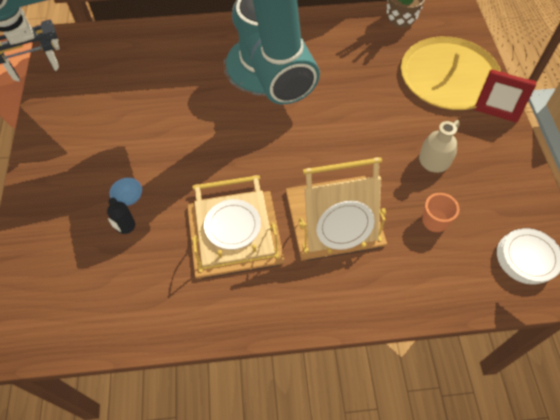

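View pics/side0.png

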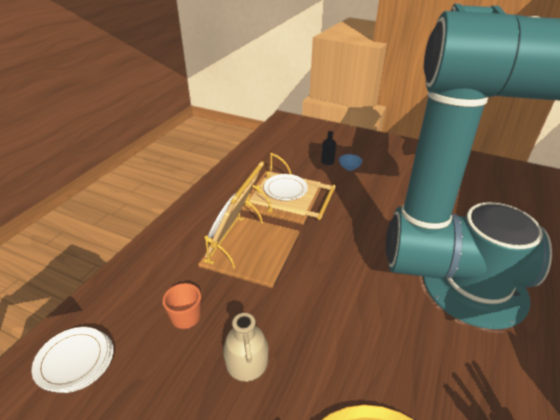

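The scene view shows the robot at top and the folded easel at about (235,230), with its plate at (232,225), rail at (227,183) and pegs near row 255. The raised twin is to its right, with its rail at (342,166). The bottle and blue bowl are at (122,205). I'll enlarge both easels.

```bash
python3 - <<'E'
import cv2
a=cv2.imread("pics/scene0.png")[145:285,180:395];cv2.imwrite("pics/sc.png",cv2.resize(a,(774,504),interpolation=cv2.INTER_CUBIC))
b=cv2.imread("pics/side0.png")[145:290,195:345];cv2.imwrite("pics/sd.png",cv2.resize(b,(600,580),interpolation=cv2.INTER_CUBIC))
E
```

```text
(no output)
```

View pics/sc.png

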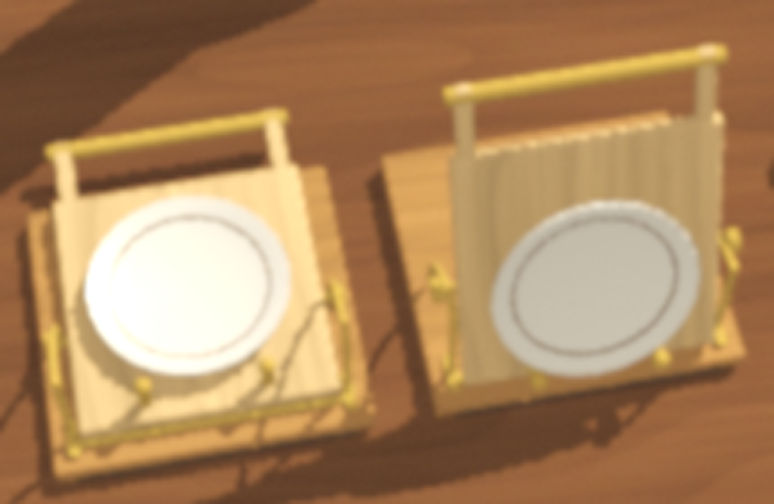

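View pics/sd.png

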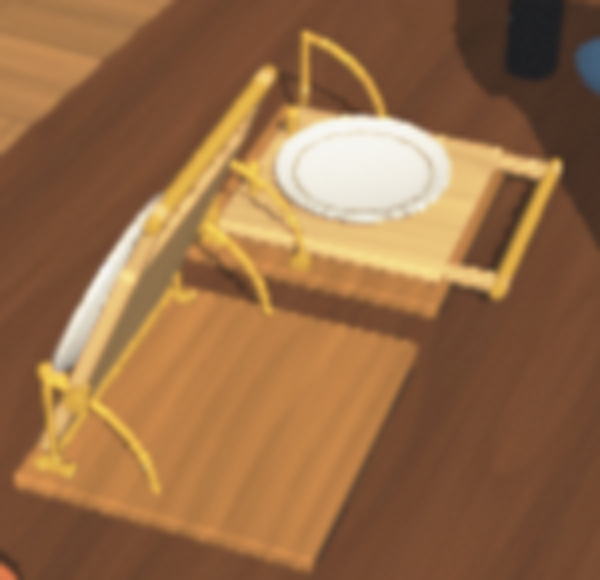

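The crops show the folded rail from (50,151) to (285,116), peg balls at (143,388) and (267,369), and the twin rail from (450,95) to (722,53) in the scene view. In the side view, the twin rail runs from (155,222) to (268,75) and my rail from (498,293) to (558,165). I'll turn these into positions.

```bash
cat > h.py <<'E'
import numpy as np, cv2
from bench import bot
from scipy.spatial.transform import Rotation as Ro
def ray(c,p):
    d=np.linalg.solve(c["camera_matrix"],[p[0],p[1],1.]); T=c["pose"]; return T[:3,3],T[:3,:3]@d
def on(c,p,z):
    o,d=ray(c,p); return o+d*(z-o[2])/d[2]
def tri(c1,p1,c2,p2):
    o,d=ray(c1,p1);q,e=ray(c2,p2); s=np.linalg.lstsq(np.c_[d,-e],q-o,rcond=None)[0]
    a=o+s[0]*d;b=q+s[1]*e; return (a+b)/2,np.linalg.norm(a-b)
def sc(p): return (p[0]/3.6+180-.36,p[1]/3.6+145-.36)
def sd(p): return (p[0]/4+195-.375,p[1]/4+145-.375)
E
python3 - <<'E'
from h import *
np.set_printoptions(precision=1,suppress=True)
S=bot.camera("scene");D=bot.camera("side")
for n,a,b in (("railR",(50,151),(558,165)),("railL",(285,116),(498,293)),("twR",(450,95),(268,75)),("twL",(722,53),(155,222))):
    P,e=tri(S,sc(a),D,sd(b)); print(n,P,e)
    if n[0]=='r': print(on(S,sc(a),28),on(D,sd(b),28))
print("pegs",on(S,sc((143,388)),58.5),on(S,sc((267,369)),58.5))
# base corners
for p,z in (((30,212),18),((325,168),18),((57,478),0),((372,425),0)): print("base",on(S,sc(p),z))
for p,z in (((383,158),18),((440,414),0),((743,356),0)): print("twbase",on(S,sc(p),z))
for n,c,box in (("scene",S,(195,195,270,255)),("side",D,(255,165,315,205))):
    im=c["pixels"]; h=cv2.cvtColor(im,cv2.COLOR_BGR2HSV)
    m=((h[...,1]<70)&(h[...,2]>120)).astype(np.uint8); k=np.zeros_like(m); x0,y0,x1,y1=box; k[y0:y1,x0:x1]=m[y0:y1,x0:x1]
    ct=max(cv2.findContours(k,0,1)[0],key=cv2.contourArea)
    pts=np.array([on(c,p,34+17)[:2] for p in cv2.convexHull(ct)[:,0].astype(float)])
    e=cv2.fitEllipse(ct); cc,r=cv2.minEnclosingCircle(pts.astype(np.float32)); A=np.c_[2*pts,np.ones(len(pts))]; s=np.linalg.lstsq(A,(pts**2).sum(1),rcond=None)[0]
    print(n,"ell",np.round(e[0],1),np.round(e[1],1),"ctr",on(c,e[0],51),"circ",s[:2],np.sqrt(s[2]+s[0]**2+s[1]**2))
R=Ro.from_rotvec(bot.observe()["tool_rot"]).as_matrix();print(R)
E
```

```text
railR [ 491.9 -246.4   31.2] 0.9616427946780346
[ 490.3 -246.6   28. ] [ 492.9 -251.5   28. ]
railL [478.2 -60.   29.6] 0.8771677154797102
[476.7 -60.2  28. ] [479.  -61.3  28. ]
twR [625.   46.8 253.1] 0.20597283833663108
twL [610.3 229.8 254.8] 2.999367064195013
pegs [ 720.  -179.8   58.5] [714.4 -90.8  58.5]
base [ 538.7 -264.4   18. ]
base [522.6 -32.7  18. ]
base [ 756.9 -250.3    0. ]
base [739.3 -17.9   0. ]
twbase [518.1  13.8  18. ]
twbase [735.8  33.1   0. ]
twbase [712.3 266.6   0. ]
scene ell [231.7 223.9] [49.5 57.1] ctr [ 635.3 -144.4   51. ] circ [ 633.2 -144.1] 76.67177311301752
side ell [285.3 186.8] [25.8 43.3] ctr [ 634.2 -141.4   51. ] circ [ 636.3 -144.9] 77.45304277381985
[[ 1.   0.3 -0. ]
 [ 0.3 -1.   0. ]
 [ 0.  -0.  -1. ]]
```

```bash
cat >> h.py <<'E'
YAW=.0735
def go(P,yaw,tilt=None):
    "shift and turn, tool axes, from measured pose to TCP P pointing down with tool x at yaw"
    s=bot.observe(); R=Ro.from_rotvec(s["tool_rot"])
    T=Ro.from_euler("z",yaw)*Ro.from_euler("x",np.pi)
    print(s["clock"],"at",np.round(s["position"],1),"F",np.round(s["ft_force"],1),"w",np.round(s["grip_width"],1),"->",np.round(R.inv().apply(np.array(P)-s["position"]),1),np.round((R.inv()*T).as_rotvec(),3))
E
python3 - <<'E'
from h import *
go((551.3,-147.6,217),YAW); print(bot.observe()["joints"])
E
```

```text
0.25 at [ 199.9 -644.6  218.3] F [-0.1 -0.3  1. ] w 92.8 -> [ 482.8 -370.6    1.5] [-0.001  0.     0.227]
[-1.30781533e+00  1.16244540e-01  1.44188147e+00 -1.18953057e-05
  1.58399209e+00 -3.78012014e-02]
```

Repeat rows. 482.8,-370.6. Second call relative.

The manual's scale: shifts go in shares of 80 cm and turns go in shares of pi rad. Converting my numbers, 483 mm / 800 = 0.6038, 420 mm / 800 = 0.525, 0.227 rad / 3.1416 = 0.0723.

Request:
{"op": "creep_tool", "data": {
  "motion": [0.075,-0.0575,0,0,0,0.0095,0.15,-0.115,0,0,0,0.0191,0.225,-0.1725,0,0,0,0.0286,0.3,-0.23,0,0,0,0.0382,0.375,-0.2875,0,0,0,0.0477,0.45,-0.345,0,0,0,0.0573,0.525,-0.4038,0,0,0,0.0668,0.6038,-0.4638,0.0013,0,0,0.0723],
  "jaw": 80
}}

```text
clock: 1.25
position: [489.3, -234.5, 218.5]
tool_rot: [3.139, 0.115, 0.001]
ft_force: [0.9, -0.4, 0.7]
grip_width: 80.0
gripper_force: 0.0
```

```bash
python3 - <<'E'
from h import *
go((551.3,-147.6,120),YAW)
E
```

```text
1.25 at [ 489.3 -234.5  218.5] F [ 0.9 -0.4  0.7] w 80.0 -> [ 68.1 -82.2  98.5] [ 0.    -0.    -0.001]
```

Scaled: 98 mm / 800 = 0.1225, -82 mm / 800 = -0.1025.

Request:
{"op": "creep_tool", "data": {
  "motion": [0.0425,-0.0513,0,0,0,0,0.085,-0.1025,0,0,0,0,0.085,-0.1025,0.0625,0,0,0,0.085,-0.1025,0.1225,0,0,0,0.085,-0.1025,0.1225,0,0,0,0.085,-0.1025,0.1225,0,0,0]
}}

```text
clock: 2.0
position: [550.9, -149.9, 122.4]
tool_rot: [3.139, 0.116, 0.003]
ft_force: [-0.1, 0.8, 0.1]
grip_width: 79.9
gripper_force: 0.0
```

```bash
python3 - <<'E'
from h import *
go((551.3,-147.6,41),YAW)
c=bot.camera("wrist"); cv2.imwrite("pics/w1.png",c["pixels"])
E
```

```text
2.0 at [ 550.9 -149.9  122.4] F [-0.1  0.8  0.1] w 79.9 -> [ 0.4 -2.3 81.4] [ 0.001 -0.002  0.   ]
```

View pics/w1.png

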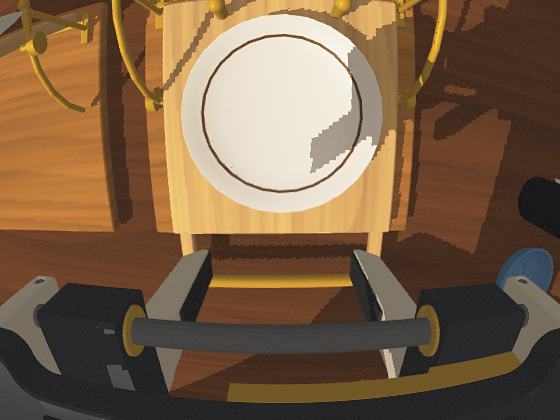

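The wrist view shows the plate's centre at (283,113), peg balls at (217,8) and (342,6), arms at (187,240) and (376,240), and the fingers symmetric about column 282. I'll do a quick wrist fix.

```bash
cat >> h.py <<'E'
def won(c,s,p,z):
    K=c["camera_matrix"]; v=np.array([p[0]-K[0,2],p[1]-K[1,2]])/K[0,0]; r=np.linalg.norm(v)
    d=np.r_[np.sin(r)*v/max(r,1e-9),np.cos(r)]; T=c["T_tool_cam"]; R=Ro.from_rotvec(s["tool_rot"]).as_matrix()
    o=s["position"]+R@T[:3,3]; d=R@T[:3,:3]@d; return o+d*(z-o[2])/d[2]
def wplate(c,s,z=51.):
    h=cv2.cvtColor(c["pixels"],cv2.COLOR_BGR2HSV); m=((h[...,1]<60)&(h[...,2]>85)).astype(np.uint8); m[225:]=0
    m=cv2.morphologyEx(m,cv2.MORPH_OPEN,np.ones((3,3))); 
    ct=max(cv2.findContours(m,0,1)[0],key=cv2.contourArea); hu=cv2.convexHull(ct)[:,0].astype(float)
    P=np.array([won(c,s,p,z)[:2] for p in hu]); A=np.c_[2*P,np.ones(len(P))]; q=np.linalg.lstsq(A,(P**2).sum(1),rcond=None)[0]
    return q[:2],np.sqrt(q[2]+q[0]**2+q[1]**2)
E
python3 - <<'E'
from h import *
np.set_printoptions(precision=1,suppress=True)
s=bot.observe(); c=bot.camera("wrist"); 
a,b=won(c,s,(217,8),58.5),won(c,s,(342,6),58.5); print("pegs",a,b)
print("arms",won(c,s,(187,240),28),won(c,s,(376,240),28)); print("rail mid",won(c,s,(282,282),28))
print("panel edge",won(c,s,(172,233),34),won(c,s,(393,233),34))
print(wplate(c,s))
go((551.3,-147.6,41),YAW)
E
```

```text
pegs [711.  -93.   58.5] [ 718.9 -181.7   58.5]
arms [520.9 -68.3  28. ] [ 533.1 -237.1   28. ]
rail mid [ 486.  -156.1   28. ]
panel edge [528.9 -56.3  34. ] [ 542.8 -249.7   34. ]
(array([ 634.9, -144.5]), np.float64(74.87687021240893))
2.1 at [ 551.2 -150.   122.9] F [ 0.3 -0.3 -0. ] w 79.8 -> [ 0.  -2.5 81.9] [ 0. -0. -0.]
```

Scaled: 81 mm / 800 = 0.1013, 80 mm / 800 = 0.1.

Request:
{"op": "creep_tool", "data": {
  "motion": [0,-0.0013,0.0375,0,0,0,0,-0.0013,0.075,0,0,0,0,-0.0013,0.09,0,0,0,0,-0.0013,0.1,0,0,0,0,-0.0013,0.1013,0,0,0,0,-0.0013,0.1013,0,0,0]
}}

```text
clock: 2.85
position: [550.6, -148.7, 40.2]
tool_rot: [3.139, 0.116, 0.002]
ft_force: [0.1, -0.4, 0.3]
grip_width: 80.2
gripper_force: 0.0
```

```bash
python3 - <<'E'
from h import *
go((579.4,-146.9,41),.077)
E
```

```text
2.85 at [ 550.6 -148.7   40.2] F [ 0.1 -0.4  0.3] w 80.2 -> [28.8  0.3 -0.7] [ 0.    -0.001 -0.003]
```

Scaled: 24 mm / 800 = 0.03, 22 mm / 800 = 0.0275, -0.003 rad / 3.1416 = -0.001.

Request:
{"op": "creep_tool", "data": {
  "motion": [0.0075,0,0,0,0,0,0.0138,0,0,0,0,-0.001,0.0175,0,0,0,0,-0.001,0.0213,0,0,0,0,-0.001,0.025,0,0,0,0,-0.001,0.0275,0,0,0,0,-0.001,0.03,0,0,0,0,-0.001,0.03,0,0,0,0,-0.001]
}}

```text
clock: 3.85
position: [574.3, -146.7, 39.2]
tool_rot: [-3.139, -0.121, -0.0]
ft_force: [-1.7, -0.2, 2.0]
grip_width: 80.0
gripper_force: 0.9
```

```bash
python3 - <<'E'
from h import *
s=bot.observe(); c=bot.camera("wrist"); print(wplate(c,s)); cv2.imwrite("pics/w2.png",c["pixels"])
go((579.4,-146.9,41),.077)
E
```

```text
(array([ 645.21155972, -141.30702857]), np.float64(56.74176933999849))
3.9 at [ 574.2 -146.7   39.2] F [-1.3  0.3  1.4] w 80.2 -> [ 5.1  0.6 -1.8] [-0. -0. -0.]
```

View pics/w2.png

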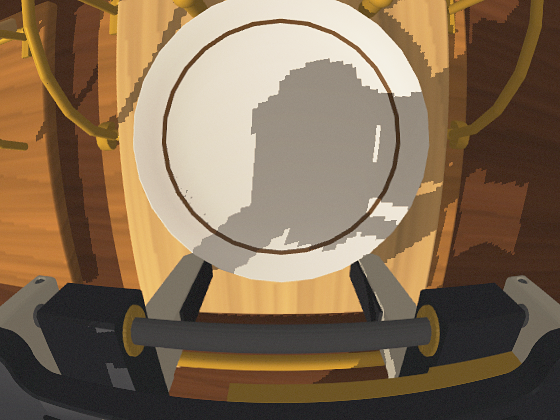

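The plate is now held by both fingers, its centre at (281,136), about 5 mm short of the pegs. I'll ease it on.

Scaled: 5 mm / 800 = 0.0063, 4 mm / 800 = 0.005.

Request:
{"op": "creep_tool", "data": {
  "motion": [0.0019,0,-0.0013,0,0,0,0.0038,0,-0.0013,0,0,0,0.005,0,-0.0013,0,0,0,0.0063,0,-0.0013,0,0,0,0.0063,0,-0.0013,0,0,0],
  "lines": "2,4"
}}

```text
position: [579.2, -146.4, 40.2]
tool_rot: [-3.139, -0.121, 0.0]
ft_force: [-0.8, -0.3, -1.3]
```

Request:
{"op": "creep_tool", "data": {
  "motion": [0.0006,0,0,0,0,0,0.0013,0,0,0,0,0,0.0013,0,0,0,0,0],
  "lines": "2,4"
}}

```text
position: [580.0, -146.4, 40.2]
tool_rot: [3.139, 0.121, -0.0]
ft_force: [-2.9, -0.4, -1.5]
```

Scaled: 1 mm / 800 = 0.0013.

Request:
{"op": "creep_tool", "data": {
  "motion": [0.0013,0,0,0,0,0,0.0013,0,0,0,0,0],
  "lines": "2,4"
}}

```text
position: [580.8, -146.3, 40.1]
tool_rot: [3.139, 0.121, -0.002]
ft_force: [-5.0, -1.3, -1.0]
```

Request:
{"op": "creep_tool", "data": {
  "motion": [0.0013,0,0,0,0,0,0.0013,0,0,0,0,0],
  "lines": "2,4"
}}

```text
position: [581.3, -146.4, 39.9]
tool_rot: [3.139, 0.121, -0.004]
ft_force: [-9.4, -1.8, 1.0]
```

Request:
{"op": "creep_tool", "data": {
  "motion": [0.0013,0,0,0,0,0,0.0013,0,0,0,0,0],
  "lines": "2,4"
}}

```text
position: [581.7, -146.4, 39.8]
tool_rot: [3.139, 0.121, -0.006]
ft_force: [-13.7, -2.5, 2.9]
```

The force is rising firmly, so the plate is against the pegs. I'll back off and look.

Scaled: -90 mm / 800 = -0.1125, -40 mm / 800 = -0.05.

Request:
{"op": "creep_tool", "data": {
  "motion": [-0.0038,0,0,0,0,0,-0.0188,0,0,0,0,0,-0.0375,0,0,0,0,0,-0.0375,0,-0.05,0,0,0,-0.0375,0,-0.1125,0,0,0,-0.0375,0,-0.1125,0,0,0,-0.0375,0,-0.1125,0,0,0],
  "lines": "2,4"
}}

```text
position: [552.6, -148.4, 129.8]
tool_rot: [-3.139, -0.12, -0.0]
ft_force: [1.0, -0.1, -0.8]
```

```bash
python3 - <<'E'
from h import *
np.set_printoptions(precision=2,suppress=True)
s=bot.observe(); c=bot.camera("wrist"); print(wplate(c,s)); cv2.imwrite("pics/w3.png",c["pixels"])
S=bot.camera("scene"); cv2.imwrite("pics/s3.png",S["pixels"])
a=cv2.resize(S["pixels"][170:280,180:290],(440,440),interpolation=cv2.INTER_CUBIC); b=c["pixels"][:330,120:460]
cv2.imwrite("pics/v3.png",np.hstack([cv2.copyMakeBorder(b,0,110,0,0,0),a]))
E
```

```text
(array([ 651.04, -141.22]), np.float64(74.89125708714968))
```

View pics/v3.png

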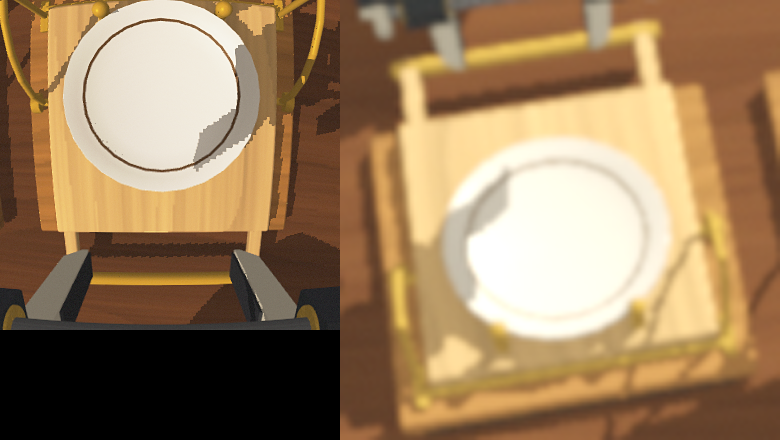

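The wrist view has the plate centre at column 162, midway between the balls at (102,9) and (222,9), with both touching the rim. The plate is seated and central at (651.0,-141.2). Next is the rail.

```bash
python3 - <<'E'
from h import *
print(bot.observe()["joints"])
for y in (.077+np.pi/2,.077-np.pi/2): go((486.2,-153.9,110),y)
E
```

```text
[-3.06793681e-01 -6.87181393e-02  1.77588968e+00  3.16290998e-05
  1.43625015e+00  1.18723977e+00]
6.625 at [ 552.4 -148.2  128.9] F [-0.5 -0.7  0. ] w 79.9 -> [-66.4   0.6  19. ] [-2.000e-03  1.000e-03 -1.571e+00]
6.625 at [ 552.4 -148.2  128.9] F [-0.5 -0.7  0. ] w 79.9 -> [-66.4   0.6  19. ] [1.000e-03 2.000e-03 1.571e+00]
```

Scaled: -66 mm / 800 = -0.0825, -45 mm / 800 = -0.0563, -1.44 rad / 3.1416 = -0.4584.

Request:
{"op": "creep_tool", "data": {
  "motion": [-0.0188,0,0,0,0,-0.0573,-0.0375,0,0,0,0,-0.1146,-0.0563,0,0,0,0,-0.1719,-0.0825,0.0006,0,0,0,-0.2292,-0.0825,0.0006,0,0,0,-0.2865,-0.0825,0.0006,0,0,0,-0.3438,-0.0825,0.0006,0,0,0,-0.4011,-0.0825,0.0006,0,0,0,-0.4584],
  "jaw": 32,
  "lines": "2,4"
}}

```text
position: [486.9, -153.8, 128.9]
tool_rot: [-2.273, -2.166, 0.001]
ft_force: [-0.8, 0.0, -0.2]
```

Request:
{"op": "creep_tool", "data": {
  "motion": [0,0,0,0,0,-0.0417,0,0,0,0,0,-0.0417,0,0,0,0,0,-0.0417],
  "lines": "2,4"
}}

```text
position: [487.2, -153.9, 129.7]
tool_rot: [-2.137, -2.301, 0.0]
ft_force: [0.5, -0.3, -0.9]
```

```bash
python3 - <<'E'
from h import *
go((486.2,-153.9,60),.077+np.pi/2)
s=bot.observe(); c=bot.camera("wrist"); cv2.imwrite("pics/w4.png",c["pixels"])
E
```

```text
8.0 at [ 487.2 -153.9  129.7] F [ 0.5 -0.3 -0.9] w 32.0 -> [ 0.  -0.9 69.7] [-0.001 -0.    -0.003]
```

View pics/w4.png

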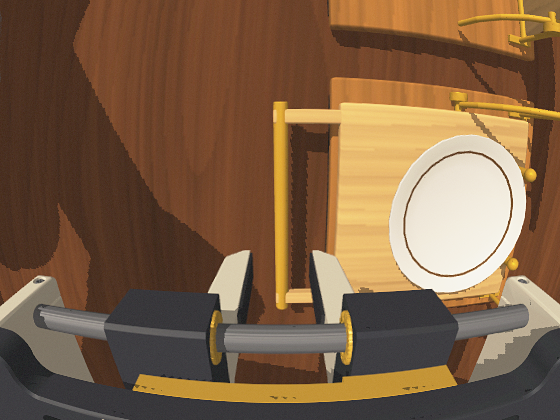

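The wrist view shows the rail running vertically from (280,102) to (282,305), between finger tips at columns 245 and 316.

Scaled: 80 mm / 800 = 0.1, 40 mm / 800 = 0.05.

```bash
python3 - <<'E'
from h import *
s=bot.observe(); c=bot.camera("wrist")
for p in ((280,105),(280.5,180),(281,240),(281.5,302)): print(won(c,s,p,28).round(1))
E
```

```text
[480.1 -63.9  28. ]
[ 485.1 -126.4   28. ]
[ 489.5 -180.7   28. ]
[ 494.9 -246.2   28. ]
```

Request:
{"op": "creep_tool", "data": {
  "motion": [0,-0.0013,0.05,0,0,0,0,-0.0013,0.1,0,0,0,0,-0.0013,0.1,0,0,0,0,-0.0013,0.1,0,0,0],
  "lines": "2,4"
}}

```text
position: [487.1, -154.3, 51.9]
tool_rot: [2.134, 2.304, 0.001]
ft_force: [0.0, -0.4, 0.3]
```

Scaled: 41 mm / 800 = 0.0513, 40 mm / 800 = 0.05.

Request:
{"op": "creep_tool", "data": {
  "motion": [0,0,0.0188,0,0,0,0,0,0.0375,0,0,0,0,0,0.05,0,0,0,0,0,0.0513,0,0,0,0,0,0.0513,0,0,0],
  "lines": "2,4"
}}

```text
position: [486.6, -154.1, 9.5]
tool_rot: [2.134, 2.305, 0.0]
ft_force: [-0.8, -0.3, 1.1]
```

Request:
{"op": "creep_tool", "data": {
  "motion": [0,0,0,0,0,0,0,0,0,0,0,0,0,0,0,0,0,0,0,0,0,0,0,0],
  "jaw": 0,
  "grip_n": 35
}}

```text
clock: 9.72
position: [487.4, -154.0, 9.7]
tool_rot: [2.133, 2.304, 0.003]
ft_force: [8.1, 1.5, -3.7]
grip_width: 10.7
gripper_force: 35.0
```

```bash
cat >> h.py <<'E'
def rail_line(img,p,q,hw=4.5):
    p,q=np.array(p,float),np.array(q,float); u=(q-p)/np.linalg.norm(q-p); n=np.array([-u[1],u[0]])
    f=cv2.cvtColor(img,cv2.COLOR_BGR2HSV); h,w=f.shape[:2]; Y,X=np.mgrid[:h,:w]; g=np.stack([X,Y],-1)-p
    t=g@u; d=g@n; L=np.linalg.norm(q-p)
    m=(abs(d)<hw)&(t>.1*L)&(t<.9*L)&(f[...,0]>=21)&(f[...,0]<=32)&(f[...,1]>135)&(f[...,2]>90)
    P=np.c_[X[m],Y[m]].astype(np.float32); l=cv2.fitLine(P,cv2.DIST_HUBER,0,.01,.01).ravel()
    d0=(P-l[2:])@np.array([-l[1],l[0]]); return l,len(P)/L,d0.std()
def rail3d(S,D,ls,ld):
    N=[]
    for c,l in((S,ls),(D,ld)):
        o,a=ray(c,l[2:]);_,b=ray(c,l[2:]+20*l[:2]); n=np.cross(a,b); n/=np.linalg.norm(n); N.append((n,n@o))
    return N
def at_mid(N,M,yaw=.077):  # point of the line in the plane through M normal to the rail
    v=np.array([-np.sin(yaw),np.cos(yaw),0]); A=np.array([N[0][0],N[1][0],v]); return np.linalg.solve(A,[N[0][1],N[1][1],v@M])
E
python3 - <<'E'
from h import *
np.set_printoptions(precision=2,suppress=True)
S=bot.camera("scene");D=bot.camera("side"); a=cv2.imread("pics/scene0.png");b=cv2.imread("pics/side0.png")
y=.077; ex=np.array([np.cos(y),np.sin(y),0]); ey=np.array([-np.sin(y),np.cos(y),0]); H=np.array([650.8,-141.3,0])+84*ex+[0,0,21]
for n,p,q,r,s,M in (("own",(50,151),(285,116),(558,165),(498,293),H),("twin",(450,95),(722,53),(268,75),(155,222),H+280*ey)):
    l,k,e=rail_line(a,sc(p),sc(q)); l2,k2,e2=rail_line(b,sd(r),sd(s)); N=rail3d(S,D,l,l2); P=at_mid(N,M); g=P-M
    print(n,"width",k,k2,e,e2,"P",P,"rel",g@ex,g[2],"len",np.hypot(g@ex,g[2]),"lean",np.arctan2(g[2],-(g@ex))-.0282, "dir",np.cross(N[0][0],N[1][0]))
E
```

```text
Traceback (most recent call last):
  File "h.py", line 34, in rail_line
    P=np.c_[X[m],Y[m]].astype(np.float32); l=cv2.fitLine(P,cv2.DIST_HUBER,0,.01,.01).ravel()
                                             ~~~~~~~~~~~^^^^^^^^^^^^^^^^^^^^^^^^^^^^
cv2.error: OpenCV(4.12.0) /io/opencv/modules/imgproc/src/linefit.cpp:50: error: (-215:Assertion failed) count > 0 in function 'fitLine2D_wods'
```

```bash
python3 - <<'E'
from h import *
a=cv2.imread("pics/scene0.png");b=cv2.imread("pics/side0.png")
for im,p,q in ((a,sc((50,151)),sc((285,116))),(a,sc((450,95)),sc((722,53))),(b,sd((558,165)),sd((498,293))),(b,sd((268,75)),sd((155,222)))):
    p,q=np.array(p),np.array(q);u=(q-p)/np.linalg.norm(q-p);n=np.array([-u[1],u[0]]);f=cv2.cvtColor(im,cv2.COLOR_BGR2HSV)
    for t in (.3,.6):
        print([tuple(int(v) for v in f[tuple(np.round((p+t*(q-p)+k*n)[::-1]).astype(int))]) for k in range(-5,6)])
E
```

```text
[(12, 150, 150), (12, 151, 150), (15, 155, 166), (19, 158, 203), (21, 155, 226), (21, 155, 225), (21, 158, 202), (19, 159, 172), (15, 154, 151), (13, 152, 146), (13, 149, 145)]
[(13, 150, 148), (13, 150, 148), (15, 155, 163), (19, 157, 201), (21, 153, 231), (21, 154, 224), (21, 157, 200), (19, 158, 170), (15, 154, 152), (13, 152, 148), (12, 151, 145)]
[(13, 151, 157), (15, 152, 166), (19, 156, 196), (21, 156, 226), (22, 156, 232), (21, 157, 217), (21, 159, 192), (19, 157, 166), (19, 157, 166), (15, 152, 154), (13, 153, 150)]
[(13, 155, 160), (13, 153, 162), (17, 154, 185), (21, 153, 221), (22, 155, 236), (22, 156, 226), (21, 159, 204), (20, 160, 180), (18, 158, 165), (14, 156, 157), (13, 155, 155)]
[(12, 147, 113), (11, 142, 111), (11, 141, 112), (16, 156, 141), (16, 156, 141), (19, 171, 216), (20, 170, 222), (19, 170, 196), (18, 153, 108), (14, 134, 76), (11, 139, 92)]
[(11, 147, 113), (11, 147, 113), (11, 145, 111), (14, 150, 121), (19, 168, 191), (20, 172, 220), (20, 173, 217), (19, 165, 148), (16, 148, 95), (14, 137, 80), (11, 131, 78)]
[(14, 132, 139), (16, 128, 180), (17, 129, 198), (18, 135, 213), (20, 165, 219), (21, 169, 228), (20, 171, 221), (19, 170, 201), (18, 164, 159), (12, 148, 117), (11, 147, 116)]
[(17, 124, 179), (18, 124, 222), (19, 126, 227), (18, 144, 215), (20, 169, 223), (21, 170, 228), (21, 170, 226), (19, 169, 183), (16, 158, 140), (13, 150, 122), (12, 144, 115)]
```

```bash
sed -i 's/(f\[...,0\]>=21)&(f\[...,0\]<=32)&(f\[...,1\]>135)&(f\[...,2\]>90)/(f[...,0]>=17)\&(f[...,1]>147)/' h.py
cat >> h.py <<'E'
ex=np.array([np.cos(.077),np.sin(.077),0]); ey=np.array([-np.sin(.077),np.cos(.077),0]); HG=np.array([650.8,-141.3,0])+84*ex+[0,0,21]
def lean(S,D,a,b,M,p,q,r,s):
    l,k,e=rail_line(a,p,q); l2,k2,e2=rail_line(b,r,s); N=rail3d(S,D,l,l2); P=at_mid(N,M); g=P-M; d=np.cross(N[0][0],N[1][0])
    print("width",round(k,2),round(k2,2),"P",P.round(1),"rel",(g@ex).round(1),g[2].round(1),"len",np.hypot(g@ex,g[2]).round(1),"lean",(np.arctan2(g[2],-(g@ex))-.0282).round(4),"dir",(d/np.linalg.norm(d)).round(3))
E
python3 - <<'E'
from h import *
S=bot.camera("scene");D=bot.camera("side"); a=cv2.imread("pics/scene0.png");b=cv2.imread("pics/side0.png")
lean(S,D,a,b,HG,sc((50,151)),sc((285,116)),sd((558,165)),sd((498,293)))
lean(S,D,a,b,HG+280*ey,sc((450,95)),sc((722,53)),sd((268,75)),sd((155,222)))
E
```

```text
width 4.44 3.71 P [ 487.4 -153.9   32.8] rel -247.9 11.8 len 248.2 lean 0.0194 dir [-0.077  0.997  0.005]
width 5.04 3.78 P [618.6 137.  254. ] rel -94.7 233.0 len 251.5 lean 1.1567 dir [-0.08   0.997  0.001]
```

```bash
python3 - <<'E'
import numpy as np
q=np.arange(0,1.2,.04); f=lambda q:248.1*np.c_[-np.cos(q+.0282),np.sin(q+.0282)]
d=f(q)-f(np.array([0.]))
for i in range(0,len(q)-1,8):
    print(round(q[i],3),[(0,round(x,1),round(-z,1)) for x,z in d[i+1:i+9]-d[i]])
E
```

```text
0.0 [(0, np.float64(0.5), np.float64(-9.9)), (0, np.float64(1.4), np.float64(-19.8)), (0, np.float64(2.6), np.float64(-29.6)), (0, np.float64(4.3), np.float64(-39.4)), (0, np.float64(6.3), np.float64(-49.1)), (0, np.float64(8.8), np.float64(-58.8)), (0, np.float64(11.6), np.float64(-68.3)), (0, np.float64(14.8), np.float64(-77.7))]
0.32 [(0, np.float64(3.6), np.float64(-9.3)), (0, np.float64(7.5), np.float64(-18.4)), (0, np.float64(11.8), np.float64(-27.3)), (0, np.float64(16.5), np.float64(-36.1)), (0, np.float64(21.5), np.float64(-44.6)), (0, np.float64(26.8), np.float64(-53.0)), (0, np.float64(32.5), np.float64(-61.2)), (0, np.float64(38.5), np.float64(-69.1))]
0.64 [(0, np.float64(6.3), np.float64(-7.7)), (0, np.float64(12.9), np.float64(-15.1)), (0, np.float64(19.8), np.float64(-22.2)), (0, np.float64(27.0), np.float64(-29.1)), (0, np.float64(34.4), np.float64(-35.6)), (0, np.float64(42.1), np.float64(-41.9)), (0, np.float64(50.1), np.float64(-47.8)), (0, np.float64(58.2), np.float64(-53.5))]
0.96 [(0, np.float64(8.4), np.float64(-5.3)), (0, np.float64(17.0), np.float64(-10.2)), (0, np.float64(25.8), np.float64(-14.9)), (0, np.float64(34.7), np.float64(-19.1)), (0, np.float64(43.9), np.float64(-23.0))]
```

Scaled: -68 mm / 800 = -0.085, 1.5 mm / 800 = 0.0019.

Request:
{"op": "creep_tool", "data": {
  "motion": [0,0.0013,-0.0063,0,0,0,0,0.0019,-0.015,0,0,0,0,0.0031,-0.025,0,0,0,0,0.0045,-0.0375,0,0,0,0,0.0066,-0.0488,0,0,0,0,0.0091,-0.0613,0,0,0,0,0.0123,-0.0738,0,0,0,0,0.0158,-0.085,0,0,0]
}}

```text
clock: 10.92
position: [498.5, -153.1, 77.7]
tool_rot: [-2.133, -2.304, 0.002]
ft_force: [-4.9, -2.4, -8.4]
grip_width: 11.1
gripper_force: 35.0
```

```bash
python3 - <<'E'
from h import *
s=bot.observe(); go(s["position"],.077+np.pi/2)
g=s["position"]-HG; print((g@ex).round(1), (g@ey).round(1), g[2].round(1), "if bar 17 up: lean",np.arctan2(g[2]+18.3,-(g@ex))-.0282)
E
```

```text
10.925 at [ 498.5 -153.1   77.7] F [-4.9 -2.4 -8.4] w 11.1 -> [0. 0. 0.] [-0.002 -0.    -0.   ]
-236.8 -0.0 56.7 if bar 17 up: lean 0.27843118846277093
```

Scaled: -70.6 mm / 800 = -0.0883, -62.4 mm / 800 = -0.078.

Request:
{"op": "creep_tool", "data": {
  "motion": [0,0.004,-0.0118,0,0,0,0,0.0085,-0.0234,0,0,0,0,0.0134,-0.0348,0,0,0,0,0.0188,-0.0459,0,0,0,0,0.0246,-0.0569,0,0,0,0,0.0309,-0.0675,0,0,0,0,0.0375,-0.078,0,0,0,0,0.0446,-0.0883,0,0,0]
}}

```text
clock: 11.92
position: [532.7, -150.4, 148.9]
tool_rot: [-2.132, -2.302, 0.005]
ft_force: [-25.5, -1.1, 6.0]
grip_width: 10.9
gripper_force: 35.0
```

```bash
python3 - <<'E'
from h import *
s=bot.observe(); g=s["position"]-HG; print((g@ex).round(1), (g@ey).round(1), g[2].round(1), "lean",np.arctan2(g[2]+18.3,-(g@ex))-.0282)
E
```

```text
-202.4 0.0 127.9 lean 0.5972022555593173
```

Scaled: -46.5 mm / 800 = -0.0581, -40 mm / 800 = -0.05.

Request:
{"op": "creep_tool", "data": {
  "motion": [0,0.005,-0.0113,0,0,0,0,0.0119,-0.0219,0,0,0,0,0.0194,-0.0319,0,0,0,0,0.0275,-0.0413,0,0,0,0,0.0363,-0.05,0,0,0,0,0.0455,-0.0581,0,0,0]
}}

```text
clock: 12.68
position: [571.3, -147.1, 193.6]
tool_rot: [-2.133, -2.305, -0.0]
ft_force: [6.1, -1.1, -19.3]
grip_width: 11.1
gripper_force: 35.0
```

```bash
python3 - <<'E'
from h import *
s=bot.observe(); g=s["position"]-HG; print((g@ex).round(1), (g@ey).round(1), g[2].round(1), "lean",np.arctan2(g[2]+18.3,-(g@ex))-.0282,"r",np.hypot(g@ex,g[2]+18.3))
E
```

```text
-163.7 0.3 172.6 lean 0.8337862737434707 r 251.53043701443036
```

Scaled: 42.4 mm / 800 = 0.053, 33.8 mm / 800 = 0.0423.

Request:
{"op": "creep_tool", "data": {
  "motion": [0,0.0109,-0.0063,0,0,0,0,0.0216,-0.0129,0,0,0,0,0.0318,-0.02,0,0,0,0,0.0423,-0.0266,0,0,0,0,0.053,-0.0328,0,0,0,0,0.053,-0.0328,0,0,0]
}}

```text
clock: 13.42
position: [613.7, -143.9, 224.5]
tool_rot: [2.133, 2.304, 0.002]
ft_force: [-10.9, 4.3, 15.9]
grip_width: 11.1
gripper_force: 35.0
```

```bash
python3 - <<'E'
from h import *
s=bot.observe(); g=s["position"]-HG; print((g@ex).round(1), (g@ey).round(1), g[2].round(1), "lean",np.arctan2(g[2]+18.3,-(g@ex))-.0282,"r",np.hypot(g@ex,g[2]+18.3))
c=bot.camera("wrist"); S=bot.camera("scene"); D=bot.camera("side")
cv2.imwrite("pics/S5.png",S["pixels"]);cv2.imwrite("pics/D5.png",D["pixels"])
a=cv2.resize(S["pixels"][145:285,180:395],None,fx=2.6,fy=2.6); b=cv2.resize(D["pixels"][110:290,195:345],None,fx=1.54,fy=1.54)
v=np.zeros((max(a.shape[0],b.shape[0]),a.shape[1]+b.shape[1],3),np.uint8); v[:a.shape[0],:a.shape[1]]=a; v[:b.shape[0],a.shape[1]:]=b; cv2.imwrite("pics/v5.png",v); print(v.shape)
E
```

```text
-121.2 0.3 203.5 lean 1.0424532900731562 r 252.8016885519816
(364, 790, 3)
```

View pics/v5.png

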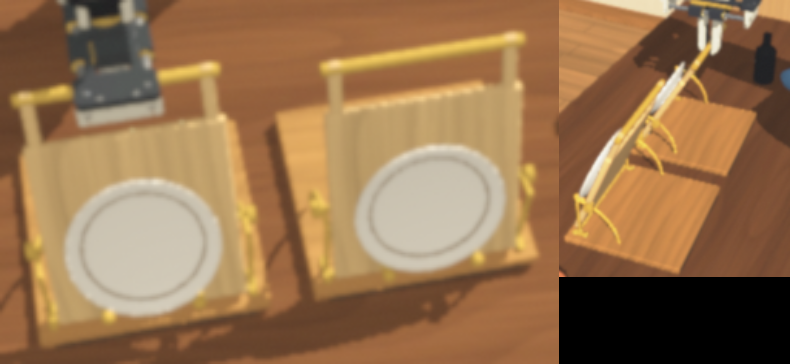

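The picture shows both panels nearly parallel, with my plate still resting on its pegs at about (143,247). I'll continue to just short of the target.

The manual's scale: shifts go in shares of 80 cm and turns go in shares of pi rad. Converting my numbers, 20.6 mm / 800 = 0.0258, 15.5 mm / 800 = 0.0194.

Request:
{"op": "creep_tool", "data": {
  "motion": [0,0.0063,-0.0063,0,0,0,0,0.0125,-0.01,0,0,0,0,0.0194,-0.0134,0,0,0,0,0.0258,-0.0165,0,0,0,0,0.0258,-0.0165,0,0,0],
  "lines": "2,4"
}}

```text
position: [634.0, -142.2, 235.5]
tool_rot: [2.134, 2.306, 0.001]
ft_force: [-4.0, 3.1, -0.1]
```

Request:
{"op": "creep_tool", "data": {
  "motion": [0,0,0,0,0,0,0,0,0,0,0,0,0,0,0,0,0,0],
  "jaw": 30
}}

```text
clock: 14.58
position: [633.9, -142.7, 234.3]
tool_rot: [2.134, 2.305, 0.001]
ft_force: [-0.6, 0.9, 0.6]
grip_width: 29.7
gripper_force: 0.0
```

```bash
python3 - <<'E'
from h import *
s=bot.observe(); g=s["position"]-HG; print((g@ex).round(1), g[2].round(1), "lean by x",np.arccos(-(g@ex)/248.1)-.0282)
S=bot.camera("scene"); D=bot.camera("side"); cv2.imwrite("pics/S6.png",S["pixels"]);cv2.imwrite("pics/D6.png",D["pixels"])
def px(c,P):
    T=np.linalg.inv(c["pose"]); v=c["camera_matrix"]@(T[:3,:3]@P+T[:3,3]); return v[:2]/v[2]
q=np.arccos(-(g@ex)/248.1); B=HG+248.1*(-np.cos(q)*ex+[0,0,np.sin(q)])+[0,0,3]
for t in (1,): 
    A=[px(c,B+k*93*ey) for c in (S,D) for k in (-1,1)]; print(np.round(A,1).tolist())
    lean(S,D,S["pixels"],D["pixels"],HG,*A)
lean(S,D,S["pixels"],D["pixels"],HG+280*ey,sc((450,95)),sc((722,53)),sd((268,75)),sd((155,222)))
E
```

```text
-101.0 213.3 lean by x 1.123434631473304
[[184.9, 187.9], [264.0, 175.8], [296.1, 121.9], [276.0, 148.2]]
width 2.26 2.02 P [ 634.6 -142.6  251.6] rel -100.3 230.6 len 251.4 lean 1.1325 dir [-0.092  0.996 -0.008]
width 5.08 3.62 P [618.7 137.1 254.2] rel -94.6 233.2 len 251.6 lean 1.1571 dir [-0.086  0.996 -0.005]
```

Scaled: -160 mm / 800 = -0.2, -100 mm / 800 = -0.125.

Request:
{"op": "creep_tool", "data": {
  "motion": [0,0,-0.025,0,0,0,0,0,-0.0625,0,0,0,0,-0.0625,-0.1125,0,0,0,0,-0.1375,-0.125,0,0,0,0,-0.2,-0.125,0,0,0,0,-0.2,-0.125,0,0,0,0,-0.2,-0.125,0,0,0],
  "lines": "2,4"
}}

```text
position: [474.5, -155.0, 334.9]
tool_rot: [2.134, 2.304, 0.001]
ft_force: [0.5, 0.9, 0.5]
```

```bash
cat >> h.py <<'E'
def both(tag):
    S=bot.camera("scene"); D=bot.camera("side"); cv2.imwrite(f"pics/S{tag}.png",S["pixels"]);cv2.imwrite(f"pics/D{tag}.png",D["pixels"])
    A=[(185.2,186.8),(263.6,175),(295.5,121.9),(275.5,148.2)]
    lean(S,D,S["pixels"],D["pixels"],HG,*A)
    lean(S,D,S["pixels"],D["pixels"],HG+280*ey,sc((450,95)),sc((722,53)),sd((268,75)),sd((155,222)))
    a=cv2.resize(S["pixels"][145:285,180:395],None,fx=2.6,fy=2.6); b=cv2.resize(D["pixels"][110:290,195:345],None,fx=1.54,fy=1.54)
    v=np.zeros((max(a.shape[0],b.shape[0]),a.shape[1]+b.shape[1],3),np.uint8); v[:a.shape[0],:a.shape[1]]=a; v[:b.shape[0],a.shape[1]:]=b; cv2.imwrite(f"pics/v{tag}.png",v)
E
python3 -c "
from h import *
both('7')"
```

```text
width 5.15 3.48 P [ 634.1 -142.6  251.6] rel -100.7 230.6 len 251.7 lean 1.1309 dir [-0.071  0.997  0.012]
width 5.04 3.6 P [618.8 137.1 254.4] rel -94.4 233.4 len 251.8 lean 1.1581 dir [-0.084  0.996 -0.003]
```

View pics/v7.png

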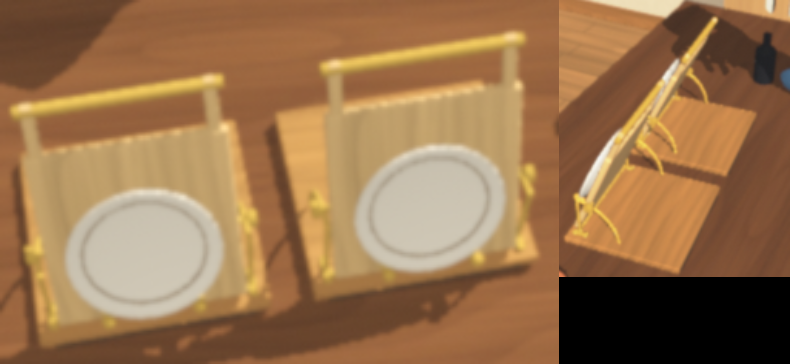

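Own lean 1.131 against the twin's 1.158 by the same measure, so about 0.027 rad (x +6.2 mm, z +2.6 mm at the rail) is still needed. I'll regrasp.

Scaled: 160 mm / 800 = 0.2, 110 mm / 800 = 0.1375.

```bash
python3 -c "
from h import *
go((634.3,-142.4,231),.077+np.pi/2)"
```

```text
15.65 at [ 474.9 -154.9  333.8] F [ 0.  -0.7 -0.4] w 29.8 -> [  0.2 159.9 102.7] [-0. -0.  0.]
```

Request:
{"op": "creep_tool", "data": {
  "motion": [0,0.0688,0,0,0,0,0,0.1375,0,0,0,0,0,0.2,0,0,0,0,0,0.2,0.0375,0,0,0,0,0.2,0.0813,0,0,0,0,0.2,0.1125,0,0,0,0,0.2,0.1288,0,0,0,0,0.2,0.1288,0,0,0],
  "lines": "2,4"
}}

```text
position: [633.9, -142.5, 229.9]
tool_rot: [-2.133, -2.305, 0.001]
ft_force: [0.1, 0.5, -0.3]
```

Request:
{"op": "creep_tool", "data": {
  "motion": [0,0,0,0,0,0,0,0,0,0,0,0,0,0,0,0,0,0,0,0,0,0,0,0],
  "jaw": 0,
  "grip_n": 35
}}

```text
clock: 17.15
position: [634.0, -142.8, 231.8]
tool_rot: [2.133, 2.304, 0.001]
ft_force: [1.3, 0.2, 5.9]
grip_width: 11.0
gripper_force: 35.0
```

Request:
{"op": "creep_tool", "data": {
  "motion": [0,0.0025,-0.0013,0,0,0,0,0.005,-0.0025,0,0,0,0,0.0075,-0.0038,0,0,0,0,0.0093,-0.0045,0,0,0,0,0.0093,-0.0045,0,0,0,0,0.0093,-0.0045,0,0,0],
  "lines": "2,4"
}}

```text
position: [640.3, -142.2, 234.5]
tool_rot: [-2.134, -2.304, 0.002]
ft_force: [-8.5, -0.1, 3.2]
```

Request:
{"op": "creep_tool", "data": {
  "motion": [0,0,0,0,0,0,0,0,0,0,0,0,0,0,0,0,0,0],
  "jaw": 30,
  "lines": "2,4"
}}

```text
position: [641.1, -142.1, 234.3]
tool_rot: [-2.134, -2.305, -0.0]
ft_force: [0.7, 0.7, 0.9]
```

Request:
{"op": "creep_tool", "data": {
  "motion": [0,0,-0.025,0,0,0,0,0,-0.0625,0,0,0,0,-0.0625,-0.1125,0,0,0,0,-0.1375,-0.125,0,0,0,0,-0.2,-0.125,0,0,0,0,-0.2,-0.125,0,0,0,0,-0.2,-0.125,0,0,0],
  "lines": "2,4"
}}

```text
position: [481.9, -154.4, 335.5]
tool_rot: [2.134, 2.304, 0.001]
ft_force: [0.1, 1.0, 0.1]
```

```bash
sed -i 's/A=\[(185.2,186.8),(263.6,175)/A=[(185.2,185),(263.6,173.3)/' h.py
python3 -c "
from h import *
both('8');both('9')"
```

```text
width 2.9 3.54 P [ 638.3 -142.3  257.3] rel -96.6 236.3 len 255.3 lean 1.1547 dir [-0.069  0.998  0.011]
width 5.06 3.67 P [618.8 137.1 254.4] rel -94.5 233.4 len 251.8 lean 1.1579 dir [-0.083  0.997 -0.001]
width 2.88 3.54 P [ 638.3 -142.3  257.2] rel -96.5 236.2 len 255.2 lean 1.1547 dir [-0.069  0.998  0.01 ]
width 5.08 3.65 P [618.7 137.1 254.3] rel -94.6 233.3 len 251.7 lean 1.1574 dir [-0.083  0.997 -0.005]
```

View pics/v9.png

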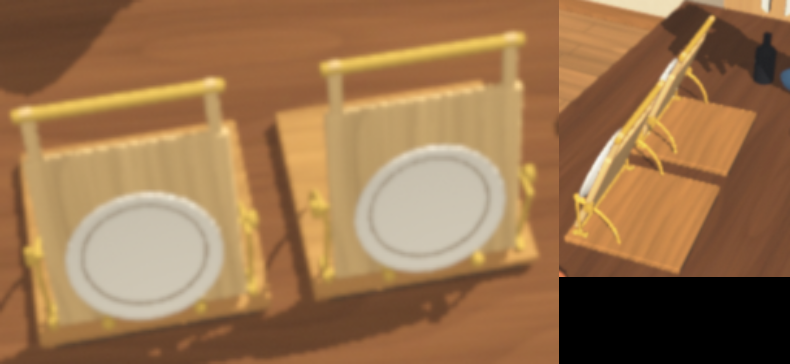

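The seed line for my rail was shifted the wrong way, so the mask was clipped (width 2.9). I'll measure again with the right seed, ends at about (185,189) and (264,177).

```bash
sed -i 's/A=\[(185.2,185),(263.6,173.3)/A=[(185,188.8),(264,177)/' h.py
python3 -c "
from h import *
both('10')"
```

```text
width 5.18 3.51 P [ 640.3 -142.1  254.3] rel -94.5 233.3 len 251.7 lean 1.1578 dir [-0.069  0.998  0.012]
width 5.05 3.65 P [618.7 137.1 254.2] rel -94.5 233.2 len 251.7 lean 1.1575 dir [-0.084  0.996 -0.004]
```

```bash
python3 -c "
from bench import bot
print(bot.finish_job())"
```

```text
the job is handed in; nothing more can be done
None
```

I slid the plate until it rested centrally against both pegs, then raised the panel to a measured lean of 1.158 rad, the same as its neighbour's. I handed the job in at about 19 s with the arm clear; no verdict came back.

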